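# Raise the pop-up kitchen socket and hold it up

## Robot

A 6-joint arm with a two-finger parallel gripper is mounted at the origin on the work surface. World frame = base frame: x ahead of the robot, y to its left, z up, the work surface at z = 0. Lengths are in m, angles in rad, forces in N, time in s.
With the tool pointing down it reaches from about 0.375 to 0.9 m from the base axis. Payload 3.1 kg.
Tool frame: the origin (TCP) lies midway between the tips of the shut fingers; the grasp point (between the pads) lies 19 mm behind it (manip.grip_depth is the distance from the TCP to the grasp point, in m); z points along the fingers, y is the line along which they close (so a half turn about z gives the same grasp; the last joint's range is limited). The gripper opens to 85 mm and grips with 20 to 120 N. Pads are 22 mm wide; open, the fingers measure 114 mm over their backs; the gripper's body (76 mm by 85 mm) begins 54 mm behind the grasp point. The pads swing forward as they close: fully open they stand 13 mm farther back than shut.
Start: joints at [-1.417, 0.527, 1.433, -0, 1.181, -0.178], TCP at [0.204, -0.591, 0.231] pointing down, gripper open.
Joint ranges: [-3.08, 3.08], [-0.75, 2.2], [0.22, 2.44], [-1.43, 4.57], [0, 2.65], [-2.85, 2.85]. Speed limits (rad/s): [2.79, 2.79, 3.14, 3.14, 3.14, 3.14].

## Interface

Orientations are given as a unit quaternion [x, y, z, w].
In Python, from station import telemetry, snapshot, manip gives the robot as it stands. The module is installed in compiled form; this text tells all that it offers.
- The arm moves only by the shell command python3 -m crank 'ROWS' [OPENING] [FORCE]. ROWS is text: rows parted by semicolons, each of 6 numbers parted by spaces: the shift along the tool's x, y, z as a fraction of full scale, then the turn, a rotation vector about the tool's x, y, z as a fraction of full scale. A call has exactly 5 rows; each row shifts and turns the commanded pose from where the row before left it, along the tool's axes as they then stand; what a row does not reach is not made up. Full scale, the value 1, is 4 cm for a shift and 90 degrees for a turn. A row lasts 1/10 s, in which the tool goes at most 50 mm and 8.59 degrees, less where a joint would pass 70% of its speed; a pose out of reach is approached as far as the arm can. A call with a number of a shift or a turn outside -1 to 1 is refused whole. A call with a gripper value outside its range is refused whole. OPENING is the opening, from -1 (shut) to 1 (fully open), set as the call begins (- or left out, the last holds). The fingers move at their own pace and stop on an object; FORCE is the grip in N (left out, the last holds). Time passes only in rows, so rows that do not move let the fingers close, or fill a call up. It gives the time, the measured TCP pose, the force, the opening and the grip force at its end, in the units of the state.
- telemetry.sense(): the state, without advancing time (a new reading comes with each control period).
- snapshot(name): name is "scene" or "top" or "wrist"; returns a dict with "image" (384x512x3 uint8, red, green, blue), "depth" (384x512 float32, m along the optical axis (not along the pixel's ray), 0 where there is no reading), "camera_matrix" (3x3 intrinsics, pixels), "rvec" (rotation vector, rad) and "tvec" (3), from world to camera coordinates, as OpenCV has them. Camera axes: x right, y down, z forward; pixel columns grow to the right and rows downward; lengths in m; the calibration is good to about 2 mm. A picture is of the moment at which its call begins.
- manip.sign_off(): hands the job in; it is judged then, once.
The state is a dict: "t": time; "q": joint angles; "qd": joint speeds; "tau": joint torques, N m; "tcp_pos": TCP position; "tool_rot": TCP orientation; "force": force on the tool from outside, world axes, zero at the start; "ft_torque": the same for the moment, N m; "finger_gap": opening from 0.0 (shut) to 1.0 (fully open); "gripper_force": force on a finger pad.
Only numpy, scipy, OpenCV 4.12 (cv2) and the standard library are available. Lean on these libraries where they do the work, as an engineer would, in place of code of your own. Each camera call takes 0.05 s, during which the arm holds its last target. There are 200 camera calls.

## Task

Get the worktop socket post ready for plugging in: first flip the isolator's toggle over to its other end (on), then press the post's release button so that it unlocks, and pull the post straight up by the fin on its cap, past the first stop, to the second stop so that both outlets are clear. It sinks if let go, so finish while still gripping the fin and holding the post fully extended; leave the isolator on and the mug, jar and plate undisturbed.

Things in the scene. Friction and masses are not known exactly. Their poses are not given: they have to be found in the camera images.
- isolator: Fixed white switch box on the worktop, 110 (its x) x 74 (its y) x 50 mm high, at any of many yaws; origin at the centre of its underside. A paddle toggle stands in the middle of its top.
- toggle (a joint): Angle of the isolator's toggle: 0 off (leaning 0.6 rad from vertical towards the box's -x), 1.2 on (leaning 0.6 rad towards its +x). Hinge along the box's y, 48 mm above the worktop over the box's centre. Over-centre: once pushed past upright (0.6) it falls to the other end by itself and stays; both ends are hard stops; a light push (about 2 N) does it.
- toggle_tip (a point): Centre of the free end of the toggle: a grey paddle 12 mm thick, 28 mm wide (along the box's y), its end 55 mm from the hinge.
- popup: Fixed base plate of the socket post, steel, 160 (x) x 96 (y) x 10 mm; origin on the post's axis at worktop height. The plate runs from 52 mm on -x to 108 mm on +x of the axis. Its z is up; the round post (62 mm) rises through a flat 80 mm collar, 14 mm above the worktop. The release button stands on the plate 82 mm from the axis towards +x.
- unlock_top (a point): Centre of the top face of the round steel release button, 26 mm in diameter, pressed straight down; 32 mm above the worktop while up.
- unlock (a joint): Travel of the release button, m: 0 up, 0.006 fully down (about 5 N). It unlocks the post from about 0.004; sprung, it returns when let go.
- grip: Steel fin on the post's cap, the handle: 46 mm long (along its x, the line from the axis to the button), 14 mm thick (its y, pinch across this), 36 mm tall; origin at the centre of its underside, on the cap's flat top, 20 mm above the worktop while locked. The cap is 62 mm in diameter. It rises with the post.
- core (a joint): Extension of the inner tube (52 mm, with the cap and fin) out of the sleeve, m: 0 locked down, 0.070 the first stop. Once unlocked a light spring lifts it by itself about 0.020 and it stays there, no longer locked; above that it sinks back to there if let go. Pulling it takes up to about 4 N.
- sleeve (a joint): Extension of the outer sleeve (62 mm) out of the worktop, m: 0 down, 0.070 the second stop (hard). It follows the inner tube after the first stop; pulling then takes 7 to 10 N in all. It sinks if let go. With both joints at 0.070 the fin stands 140 mm above where it was while locked.
- mug: White mug, 80 mm in diameter, 88 mm high, loose bystander; origin under its centre.
- jar: Closed glass jar with a steel cap, 72 mm in diameter, 100 mm high, loose bystander; origin under its centre.
- plate: White plate, 170 mm in diameter, 18 mm high, loose bystander; origin under its centre.
There are look-alikes about, which are no part of the job. Leave any brown or pink look-alike of the isolator alone.

How it is judged:
On the way, in this order (a step that is already met when the one before it is completed fails the run):
1. the isolator's toggle is flipped on (value of joint toggle above 1.05 rad), for 0.2 s.
2. the release button is pressed (value of joint unlock above 0.0035 m), for 0.05 s.
At the end, for the whole second after the job is handed in: The post is held by the fingers on its fin, still, at the second stop (inner tube within 6 mm and sleeve within 8 mm of their stops), with the toggle on (above 1.05 rad) and mug, jar and plate within 20 mm of where they stood (value of joint core above 0.064 m and value of joint sleeve above 0.062 m and contact force between the fingers and grip above 2 N and linear speed of grip below 0.02 m/s and value of joint toggle above 1.05 rad and distance of each of mug, jar, plate from where it was at the start of the episode below 0.02 m); the arm keeps its last pose, push and grip.
It fails at once if a bystander is knocked away or over (distance of any of mug, jar, plate from where it was at the start of the episode above 0.03 m or angle between any of mug, jar's own z axis and vertical above 0.5 rad).
It also fails if it takes over 54 s, if anything falls off the work surface, if the arm or the gripper's body presses on something with over 40 N, if the wrist force passes 120 N, or if a joint passes its speed limit or range.

## Working session

There is one attempt and no reset: what is moved stays moved. The work goes in short steps, Python scripts to look and compute and a shell command to move; the robot and the scene stay as the last step left them, time stands still between calls to the robot, and variables do not carry over. Pictures are saved under pics/ and viewed, at most 10 in all, crops included, and the job is handed in when it is done.

```bash
mkdir -p pics; cat > h.py <<'E'
import numpy as np, cv2
from station import telemetry, snapshot, manip
from scipy.spatial.transform import Rotation as R
def cloud(s):
    K=s["camera_matrix"];d=s["depth"];v,u=np.indices(d.shape)
    P=np.stack([(u-K[0,2])/K[0,0]*d,(v-K[1,2])/K[1,1]*d,d],-1)
    M=cv2.Rodrigues(np.array(s["rvec"]))[0]
    W=(P-np.array(s["tvec"]).ravel())@M
    W[d<=0]=np.nan
    return W
def save(s,n): cv2.imwrite("pics/"+n,s["image"][:,:,::-1])
E
python3 - <<'E'
from h import *
for n in("scene","top"):
    s=snapshot(n);save(s,n+"0.png");np.save(n+"0.npy",cloud(s)); np.save(n+"img.npy",s["image"])
a=[cv2.imread("pics/%s0.png"%n) for n in("scene","top")]
print(telemetry.sense())
E
```

```text
{'t': 0.1, 'q': array([-1.41751402e+00,  5.28386137e-01,  1.43377952e+00, -6.19772992e-06,
        1.18139903e+00, -1.78494016e-01]), 'qd': array([ 0.00038282, -0.00408172, -0.00301478,  0.00122798,  0.00130096,
        0.00144624]), 'tau': array([-3.42515777e-04, -4.43304563e+01, -1.78586751e+01, -2.67773839e-04,
        3.90495712e-03,  7.12600155e-06]), 'tcp_pos': array([ 0.20350639, -0.5902567 ,  0.23042182]), 'tool_rot': array([ 9.86271410e-01,  1.65129447e-01,  9.56379061e-06, -9.85976454e-04]), 'force': array([-0.65347023,  0.47178511,  0.65893467]), 'ft_torque': array([-0.01439762,  0.00627003,  0.01693657]), 'gripper_force': 0.0, 'finger_gap': 0.9998943420789966}
```

View pics/scene0.png

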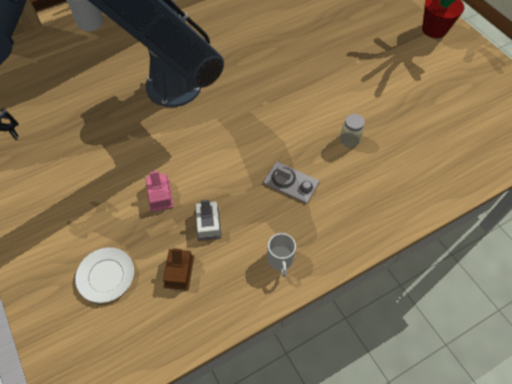

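View pics/top0.png

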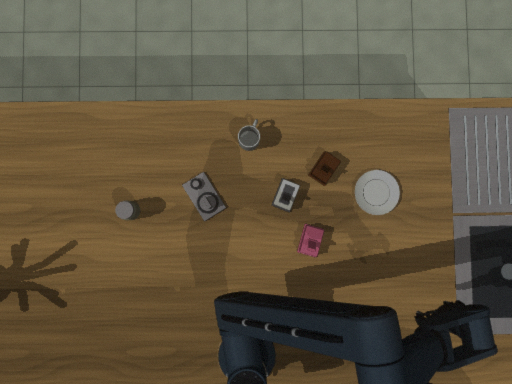

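The scene view shows the white isolator at (207,218), the post at (283,177) with its button at (306,187), the mug at (281,250), the jar at (352,130) and the plate at (105,275). In the top view the isolator is at (286,195), the post at (208,203) and the button at (196,183). Next I'll take measurements from the depth.

```bash
python3 - <<'E'
from h import *
def comp(W,I,box,lo,hi,name,col=None):
    u0,v0,u1,v1=box
    w=W[v0:v1,u0:u1].reshape(-1,3)
    m=(w[:,2]>lo)&(w[:,2]<hi)
    p=w[m]
    if len(p)<5: print(name,len(p));return
    r=cv2.minAreaRect(p[:,:2].astype(np.float32)*1000)
    print(name,len(p),p.mean(0).round(4),"rect",np.round(r[0],1),np.round(r[1],1),round(r[2],1),"zmax",p[:,2].max().round(3))
for n,iso,pop,mug,jar in(("scene",(190,195,228,245),(258,158,325,205),(262,230,300,278),(338,110,370,150)),("top",(268,175,304,216),(178,168,230,224),(232,118,266,154),(110,195,145,225))):
    W=np.load(n+"0.npy");I=None
    print(n, "table z",np.nanmedian(W[150:230,100:400,2]).round(4))
    comp(W,I,iso,.044,.054,"isotop");comp(W,I,iso,.02,.2,"iso all");comp(W,I,iso,.08,.12,"toggle tip")
    comp(W,I,pop,.007,.012,"plate");comp(W,I,pop,.007,.2,"popall");comp(W,I,pop,.026,.037,"btn");comp(W,I,pop,.048,.07,"fin")
    comp(W,I,mug,.03,.2,"mug");comp(W,I,jar,.09,.2,"jar")
out=[]
for n,b in(("scene",(185,155,330,250)),("top",(175,165,310,225))):
    im=cv2.imread(f"pics/{n}0.png")[b[1]:b[3],b[0]:b[2]]
    out.append(cv2.resize(im,(790,int(790*im.shape[0]/im.shape[1])),interpolation=cv2.INTER_CUBIC)[:])
a=np.vstack(out);a=cv2.resize(a,None,fx=590/a.shape[0],fy=590/a.shape[0]);cv2.imwrite("pics/crop.png",a)
E
```

```text
scene table z -0.0007
isotop 452 [ 0.594  -0.1579  0.0491] rect [ 585.  -154.6] [ 65.5 103. ] 67.7 zmax 0.054
iso all 737 [ 0.592  -0.157   0.0529] rect [ 585.  -154.6] [ 66.  103.2] 67.5 zmax 0.1
toggle tip 62 [ 0.5622 -0.1452  0.0886] rect [ 562.4 -145. ] [24.1 23.7] 57.3 zmax 0.1
plate 450 [0.5906 0.1512 0.0093] rect [567.3 168.7] [168.5 168.4] 40.7 zmax 0.012
popall 1005 [0.5876 0.1473 0.0174] rect [567.3 168.7] [168.5 168.4] 40.7 zmax 0.06
btn 71 [0.6061 0.161  0.0312] rect [596.2 150.2] [121.5  24.1] 38.4 zmax 0.037
fin 61 [0.5608 0.1355 0.0535] rect [560.8 135.1] [45.6 18.3] 29.6 zmax 0.06
mug 554 [ 0.7987 -0.0214  0.0649] rect [806.  -17.2] [105.7  79.7] 6.3 zmax 0.094
jar 247 [0.5357 0.4204 0.0979] rect [533.2 421.5] [60.4 65.2] 61.4 zmax 0.107
top table z 0.0006
isotop 317 [ 0.5851 -0.1516  0.0492] rect [ 583.3 -151.5] [65.8 99.4] 68.0 zmax 0.054
iso all 502 [ 0.5823 -0.1503  0.0538] rect [ 583.1 -151.5] [66.3 99.8] 67.7 zmax 0.107
toggle tip 39 [ 0.5599 -0.1418  0.0919] rect [ 560.8 -141.3] [25.9 19.5] 73.1 zmax 0.107
plate 401 [0.5838 0.1517 0.0094] rect [584.8 153.4] [189.5 205.1] 89.4 zmax 0.012
popall 958 [0.5824 0.152  0.0167] rect [584.8 153.4] [189.5 205.1] 89.4 zmax 0.065
btn 52 [0.6133 0.1712 0.0305] rect [589.2 155.2] [124.6  43.1] 30.2 zmax 0.036
fin 49 [0.559  0.1383 0.0556] rect [559.2 138.4] [45.3 13.6] 32.0 zmax 0.065
mug 212 [ 0.7995 -0.0184  0.0694] rect [804.9 -14.5] [104.8  77.1] 5.1 zmax 0.096
jar 259 [0.5334 0.4238 0.0995] rect [533.5 423.1] [60.7 61.4] 71.6 zmax 0.111
```

View pics/crop.png

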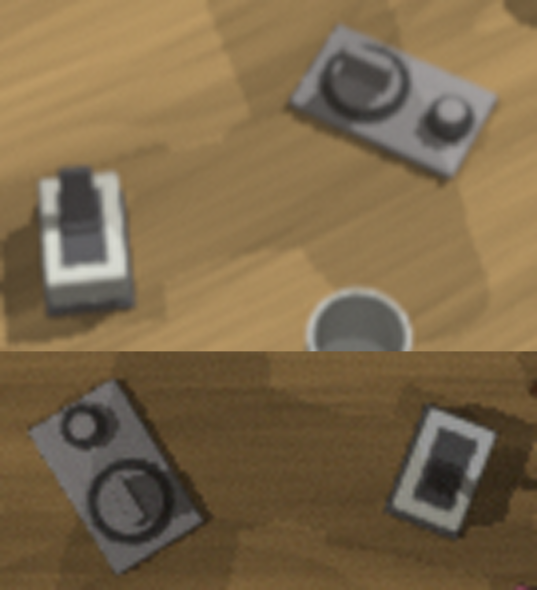

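The crop confirms the isolator: white box, toggle leaning towards the robot, yaw about -22°, centre near (0.584,-0.153). The fin is at (0.560,0.137), pointing to the button at about 31°. Fingers get shut and I move to a point behind the toggle.

```bash
python3 -m crank '0.93 -0.71 0 0 0 0;0.93 -0.71 0 0 0 0;0.93 -0.71 0 0 0 0;0.93 -0.71 0 0 0 0;0.93 -0.71 0 0 0 0' -1 40
python3 -m crank '0.93 -0.71 0 0 0 0;0.93 -0.71 0 0 0 0;0.93 -0.71 0 0 0 0;0.93 -0.71 0 0 0 0;0.93 -0.71 0 0 0 0'
python3 -m crank '0.93 -0.71 0 0 0 0;0.93 -0.71 0 0 0 0;0 0 0 0 0 0.09;0 0 0 0 0 0.09;0 0 0 0 0 0.09'
python3 -m crank '0 0 0 0 0 0.09;0 0 0 0 0 0.09;0 0 0 0 0 0;0 0 0 0 0 0;0 0 0 0 0 0'
cat > st.py <<'E'
from h import *
import sys
s=telemetry.sense();M=R.from_quat(s["tool_rot"]).as_matrix()
print(s["t"],s["tcp_pos"].round(4),"yaw",np.degrees(np.arctan2(M[1,0],M[0,0])).round(2),"z",M[:,2].round(3),"F",s["force"].round(1),"gap",round(s["finger_gap"],3),"gf",s["gripper_force"])
if len(sys.argv)>1:
    d=np.array(sys.argv[1:4],float)-s["tcp_pos"];print("tool delta /0.04:",(M.T@d/.04).round(3))
E
python3 st.py 0.515 -0.124 0.075
```

```text
t: 0.6
tcp_pos: [0.3338, -0.3942, 0.231]
tool_rot: [0.986, 0.165, -0.0, -0.0]
force: [0.4, -0.5, -0.4]
finger_gap: 0.143
gripper_force: 0.0
t: 1.1
tcp_pos: [0.4634, -0.1993, 0.2311]
tool_rot: [0.986, 0.165, -0.0, -0.0]
force: [0.2, 0.1, 0.1]
finger_gap: 0.004
gripper_force: 0.0
t: 1.6
tcp_pos: [0.5146, -0.1223, 0.2309]
tool_rot: [0.999, -0.048, -0.001, -0.0]
force: [1.1, 0.2, -0.4]
finger_gap: -0.001
gripper_force: 0.0
t: 2.1
tcp_pos: [0.5145, -0.1232, 0.2312]
tool_rot: [0.983, -0.185, -0.0, -0.0]
force: [-0.2, 0.4, -0.2]
finger_gap: -0.003
gripper_force: 0.0
2.1 [ 0.5145 -0.1232  0.2312] yaw -21.38 z [-0.  0. -1.] F [-0.2  0.4 -0.2] gap -0.003 gf 0.0
tool delta /0.04: [0.02  0.014 3.904]
```

```bash
python3 -m crank '0 0 0.78 0 0 0;0 0 0.78 0 0 0;0 0 0.78 0 0 0;0 0 0.78 0 0 0;0 0 0.78 0 0 0'
python3 -m crank '0.2 0 0 0 0 0;0.2 0 0 0 0 0;0.2 0 0 0 0 0;0.2 0 0 0 0 0;0.2 0 0 0 0 0'
python3 -m crank '0.2 0 0 0 0 0;0.2 0 0 0 0 0;0.2 0 0 0 0 0;0.2 0 0 0 0 0;0.2 0 0 0 0 0'; python3 st.py
```

```text
t: 2.6
tcp_pos: [0.5149, -0.1234, 0.0743]
tool_rot: [0.983, -0.186, 0.0, 0.0]
force: [-0.5, -0.2, -0.3]
finger_gap: 0.002
gripper_force: 0.0
t: 3.1
tcp_pos: [0.5528, -0.1383, 0.0767]
tool_rot: [0.982, -0.186, 0.001, 0.0]
force: [-1.6, 0.2, 0.9]
finger_gap: 0.0
gripper_force: 0.6
t: 3.6
tcp_pos: [0.5874, -0.1519, 0.075]
tool_rot: [0.982, -0.186, -0.003, -0.001]
force: [-12.3, 3.5, 12.0]
finger_gap: 0.001
gripper_force: 8.7
3.6 [ 0.5874 -0.1519  0.075 ] yaw -21.47 z [-0.006  0.002 -1.   ] F [-12.3   3.5  12. ] gap 0.001 gf 8.718329071998596
```

```bash
python3 -m crank '-0.4 0 0 0 0 0;-0.6 0 -0.5 0 0 0;-0.5 0 -1 0 0 0;-0.5 0 -1 0 0 0;-0.5 0 -1 0 0 0'
python3 st.py 0.56 0.137 0.20;python3 - <<'E'
from h import *
s=snapshot("scene");W=cloud(s)
w=W[185:250,185:235].reshape(-1,3);p=w[(w[:,2]>.075)&(w[:,2]<.115)];print(len(p),p.mean(0))
save(s,"s1.png");cv2.imwrite("pics/s1c.png",cv2.resize(s["image"][150:250,150:330,::-1],(720,400)))
E
```

```text
t: 4.1
tcp_pos: [0.4955, -0.1158, 0.2164]
tool_rot: [0.982, -0.186, -0.0, -0.0]
force: [0.6, -0.6, -0.3]
finger_gap: -0.0
gripper_force: 0.0
4.1 [ 0.4955 -0.1158  0.2164] yaw -21.49 z [-0.  0. -1.] F [ 0.6 -0.6 -0.3] gap -0.0 gf 0.0
tool delta /0.04: [-0.816 -6.47   0.411]
48 [ 0.60965913 -0.16406989  0.09042379]
```

View pics/s1c.png

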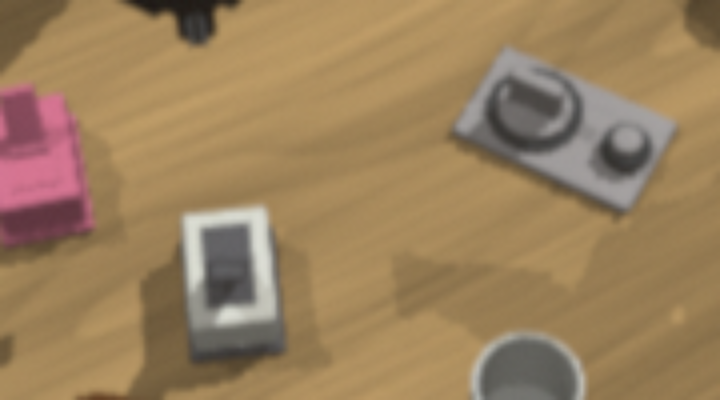

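The crop shows the toggle now leaning away from the robot, at about (228,285), with its tip at +28 mm along the box, so it is on. Next I go above the post at yaw 31°.

```bash
python3 -m crank '-0.03 -0.9 0 0 0 0;-0.03 -0.9 0 0 0 0;-0.03 -0.9 0 0 0 0;-0.03 -0.9 0 0 0 0;-0.03 -0.9 0 0 0 0' >/dev/null
python3 -m crank '-0.03 -0.9 0 0 0 0;-0.03 -0.9 0 0 0 0;-0.03 -0.9 0 0 0 0;0 0 0 0 0 -0.083;0 0 0 0 0 -0.083' >/dev/null
python3 -m crank '0 0 0 0 0 -0.083;0 0 0 0 0 -0.083;0 0 0 0 0 -0.083;0 0 0 0 0 -0.083;0 0 0 0 0 -0.083'
python3 -m crank '0 0 0 0 0 0;0 0 0 0 0 0;0 0 0 0 0 0;0 0 0 0 0 0;0 0 0 0 0 0' >/dev/null
python3 st.py; python3 - <<'E'
from h import *
s=snapshot("wrist");W=cloud(s);np.save("w.npy",W);save(s,"w1.png")
for n,lo,hi in(("btn",.028,.036),("fin",.050,.066)):
    m=((W[...,2]>lo)&(W[...,2]<hi)).astype(np.uint8)
    k,l,st,c=cv2.connectedComponentsWithStats(m)
    for i in range(1,k):
        if st[i,4]>150:
            p=W[l==i];r=cv2.minAreaRect(p[:,:2].astype(np.float32)*1000);print(n,c[i].round(),st[i,4],p.mean(0).round(4),np.round(r[0],1),np.round(r[1],1),round(r[2],1))
E
```

```text
t: 5.65
tcp_pos: [0.5931, 0.1556, 0.215]
tool_rot: [0.963, 0.268, 0.0, -0.0]
force: [-0.3, -0.6, 0.4]
finger_gap: -0.001
gripper_force: 0.0
6.15 [0.5926 0.1556 0.2153] yaw 30.76 z [ 0.  0. -1.] F [ 0.7  0.2 -0.5] gap -0.0 gf 0.0
btn [490.  82.] 426 [0.7745 0.0111 0.032 ] [776.1   5. ] [74.9 27.1] 39.7
btn [14. 80.] 377 [0.5472 0.3969 0.032 ] [543.6 400. ] [64.3 21.2] 19.7
btn [256. 122.] 542 [0.6301 0.1817 0.0323] [630.2 181.9] [24.8 24.5] 31.3
btn [474. 290.] 496 [ 0.5967 -0.121   0.0321] [ 596.2 -120.7] [ 3.8 95.5] 68.1
fin [505.  85.] 706 [0.7695 0.0122 0.0573] [770.4   8.7] [58.2 13.9] 43.0
fin [ 2. 83.] 158 [0.5464 0.3921 0.0527] [545.7 392.4] [33.7  5.8] 19.5
fin [256. 207.] 574 [0.5632 0.1408 0.0563] [562.5 140.6] [40.2 13.4] 31.5
fin [492. 318.] 1592 [ 0.5832 -0.1399  0.0531] [ 581.2 -148.4] [62.3 67.4] 69.9
```

View pics/w1.png

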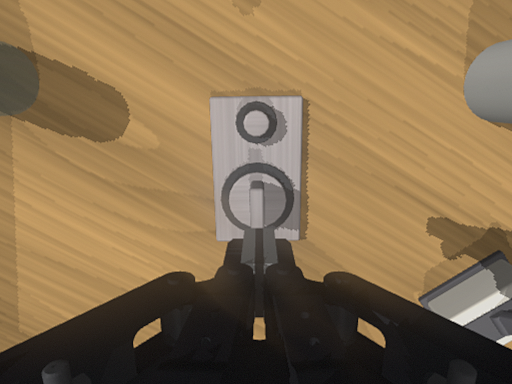

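The wrist view shows the button at (256,122) and the fin at (256,207), partly hidden by the fingers. The button measures (0.630,0.182,0.032) and the fin centre (0.560,0.139). Now I press.

```bash
python3 -m crank '0.57 -0.045 0.7 0 0 0;0.57 -0.045 0.7 0 0 0;0 0 1 0 0 0;0 0 1 0 0 0;0 0 0.9 0 0 0'
python3 st.py .630 .182 .025
python3 -m crank '0 0 0.1 0 0 0;0 0 0.1 0 0 0;0 0 0.1 0 0 0;0 0 0.1 0 0 0;0 0 0 0 0 0'
```

```text
t: 6.7
tcp_pos: [0.6297, 0.1821, 0.0415]
tool_rot: [0.964, 0.265, -0.0, -0.0]
force: [1.1, 0.1, -0.1]
finger_gap: 0.002
gripper_force: 0.0
6.7 [0.6297 0.1821 0.0415] yaw 30.79 z [-0. -0. -1.] F [ 1.1  0.1 -0.1] gap 0.002 gf 0.0
tool delta /0.04: [0.005 0.007 0.413]
t: 7.2
tcp_pos: [0.6317, 0.1822, 0.0292]
tool_rot: [0.964, 0.265, 0.002, 0.0]
force: [0.6, 0.0, 3.1]
finger_gap: -0.002
gripper_force: 1.3
```

```bash
python3 -m crank '0 0 0.1 0 0 0;0 0 0.1 0 0 0;0 0 0 0 0 0;0 0 0 0 0 0;0 0 0 0 0 0'
python3 - <<'E'
from h import *
s=snapshot("scene");W=cloud(s)
w=W.reshape(-1,3);p=w[(np.hypot(w[:,0]-.56,w[:,1]-.139)<.03)];print("fin top",np.nanmax(p[:,2]))
E
```

```text
t: 7.7
tcp_pos: [0.6362, 0.1829, 0.0258]
tool_rot: [0.964, 0.266, 0.007, 0.001]
force: [0.8, -0.4, 25.3]
finger_gap: 0.002
gripper_force: 13.3
fin top 0.4987544497759543
```

The button is bottomed out. I retract upwards and open over the fin.

```bash
python3 -m crank '0 0 -0.4 0 0 0;0 0 -0.9 0 0 0;0 0 -1 0 0 0;0 0 -1 0 0 0;0 0 -1 0 0 0' 
python3 -m crank '-0.5 0 0 0 0 0;0 0 0 0 0 0;0 0 0 0 0 0;0 0 0 0 0 0;0 0 0 0 0 0' 1
python3 st.py .560 .139 .065; python3 - <<'E'
from h import *
for n in("wrist","scene"):
    s=snapshot(n);W=cloud(s);w=W.reshape(-1,3)
    p=w[(np.hypot(w[:,0]-.56,w[:,1]-.139)<.035)&(w[:,2]>.04)&(w[:,2]<.12)]
    zt=np.percentile(p[:,2],90);q=p[(p[:,2]>.064)]
    r=cv2.minAreaRect(q[:,:2].astype(np.float32)*1000);print(n,len(p),"z",zt.round(4),np.median(p[:,2]).round(4),len(q),np.round(r[0],1),np.round(r[1],1),round(r[2],1))
    save(s,n+"2.png")
E
```

```text
t: 8.25
tcp_pos: [0.6291, 0.1819, 0.1927]
tool_rot: [0.964, 0.266, -0.001, -0.0]
force: [1.1, 0.0, -0.3]
finger_gap: 0.001
gripper_force: 0.0
t: 8.75
tcp_pos: [0.6127, 0.1719, 0.19]
tool_rot: [0.964, 0.266, -0.001, -0.0]
force: [0.5, -0.6, -0.6]
finger_gap: 0.845
gripper_force: 0.0
8.75 [0.6127 0.1719 0.19  ] yaw 30.81 z [-0.002 -0.    -1.   ] F [ 0.5 -0.6 -0.6] gap 0.845 gf 0.0
tool delta /0.04: [-1.548  0.036  3.127]
wrist 945 z 0.0739 0.0728 804 [560.4 139.4] [45.6 13.2] 31.0
scene 127 z 0.0728 0.0636 62 [560.  135.9] [44.3 17.7] 28.6
```

View pics/wrist2.png

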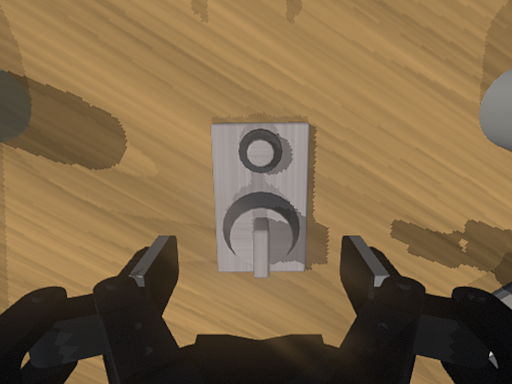

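The wrist view shows the fin at (261,248), raised about 20 mm (top at z≈0.074), centre (0.560,0.139), yaw 31°. Now I descend and grip.

```bash
python3 -m crank '-0.77 0.015 0.2 0 0 0;-0.77 0.015 0.4 0 0 0;0 0 0.9 0 0 0;0 0 0.9 0 0 0;0 0 0.7 0 0 0'
python3 -m crank '0 0 0.24 0 0 0;0 0 0.23 0 0 0;0 0 0 0 0 0;0 0 0 0 0 0;0 0 0 0 0 0'; python3 st.py .5604 .1394 .047
python3 -m crank '0 0 0 0 0 0;0 0 0 0 0 0;0 0 0 0 0 0;0 0 0 0 0 0;0 0 0 0 0 0' -1 80
python3 -m crank '0 0 0 0 0 0;0 0 0 0 0 0;0 0 0 0 0 0;0 0 0 0 0 0;0 0 0 0 0 0'
```

```text
t: 9.35
tcp_pos: [0.5599, 0.1391, 0.0654]
tool_rot: [0.964, 0.265, -0.001, -0.0]
force: [0.2, 0.1, -0.6]
finger_gap: 1.002
gripper_force: 0.0
t: 9.85
tcp_pos: [0.5615, 0.1393, 0.0498]
tool_rot: [0.964, 0.266, 0.001, 0.0]
force: [-0.8, 0.2, 0.4]
finger_gap: 1.006
gripper_force: 0.0
9.85 [0.5615 0.1393 0.0498] yaw 30.81 z [ 0.003  0.    -1.   ] F [-0.8  0.2  0.4] gap 1.006 gf 0.0
tool delta /0.04: [-0.023 -0.016  0.07 ]
t: 10.35
tcp_pos: [0.5607, 0.1388, 0.0486]
tool_rot: [0.964, 0.266, 0.0, 0.0]
force: [-0.7, -4.9, 1.8]
finger_gap: 0.154
gripper_force: 61.1
t: 10.85
tcp_pos: [0.5607, 0.1389, 0.0485]
tool_rot: [0.964, 0.266, 0.0, 0.0]
force: [1.5, -3.2, 0.2]
finger_gap: 0.146
gripper_force: 81.3
```

```bash
python3 -m crank '0 0 -0.2 0 0 0;0 0 -0.2 0 0 0;0 0 -0.2 0 0 0;0 0 -0.2 0 0 0;0 0 -0.2 0 0 0'
python3 -m crank '0 0 -0.2 0 0 0;0 0 -0.2 0 0 0;0 0 -0.2 0 0 0;0 0 -0.2 0 0 0;0 0 -0.2 0 0 0'
python3 -m crank '0 0 -0.2 0 0 0;0 0 -0.2 0 0 0;0 0 -0.2 0 0 0;0 0 -0.15 0 0 0;0 0 -0.1 0 0 0'; python3 st.py .5607 .139 .1685
```

```text
t: 11.35
tcp_pos: [0.5607, 0.1389, 0.0894]
tool_rot: [0.964, 0.266, 0.0, 0.0]
force: [2.3, -4.9, -2.7]
finger_gap: 0.144
gripper_force: 80.8
t: 11.85
tcp_pos: [0.5606, 0.1389, 0.1282]
tool_rot: [0.964, 0.266, 0.0, 0.0]
force: [4.5, -3.1, -8.9]
finger_gap: 0.144
gripper_force: 79.9
t: 12.35
tcp_pos: [0.5606, 0.1389, 0.1623]
tool_rot: [0.964, 0.266, 0.0, 0.0]
force: [5.2, -4.4, -9.3]
finger_gap: 0.145
gripper_force: 79.9
12.35 [0.5606 0.1389 0.1623] yaw 30.81 z [ 0.001 -0.001 -1.   ] F [ 5.2 -4.4 -9.3] gap 0.145 gf 79.91947174072266
tool delta /0.04: [ 0.003 -0.001 -0.155]
```

```bash
python3 -m crank '0 0 -0.06 0 0 0;0 0 -0.06 0 0 0;0 0 -0.04 0 0 0;0 0 0 0 0 0;0 0 0 0 0 0'
python3 -m crank '0 0 -0.05 0 0 0;0 0 -0.03 0 0 0;0 0 0 0 0 0;0 0 0 0 0 0;0 0 0 0 0 0'
```

```text
t: 12.85
tcp_pos: [0.5606, 0.1389, 0.1685]
tool_rot: [0.964, 0.266, 0.0, 0.0]
force: [4.6, -4.7, -7.7]
finger_gap: 0.147
gripper_force: 80.0
t: 13.35
tcp_pos: [0.5606, 0.1389, 0.1716]
tool_rot: [0.964, 0.266, 0.0, 0.0]
force: [3.5, -3.6, -7.9]
finger_gap: 0.143
gripper_force: 80.0
```

```bash
python3 -m crank '0 0 -0.05 0 0 0;0 0 -0.03 0 0 0;0 0 0 0 0 0;0 0 0 0 0 0;0 0 0 0 0 0'
python3 - <<'E'
from h import *
for n in("scene","top","wrist"):
    s=snapshot(n);save(s,n+"3.png");W=cloud(s);w=W.reshape(-1,3)
    if n!="wrist":
        p=w[(np.hypot(w[:,0]-.56,w[:,1]-.139)<.034)&(w[:,2]>.02)&(w[:,2]<.2)]
        print(n,len(p),np.histogram(p[:,2],np.arange(.02,.21,.01)))
s=cv2.imread("pics/scene3.png");cv2.imwrite("pics/s3c.png",cv2.resize(s[100:260,190:330],(700,600),interpolation=cv2.INTER_CUBIC)[:600])
E
```

```text
t: 13.85
tcp_pos: [0.5606, 0.1389, 0.1728]
tool_rot: [0.964, 0.266, -0.0, 0.0]
force: [7.6, -4.0, -18.2]
finger_gap: 0.144
gripper_force: 78.8
scene 670 (array([24, 31, 30, 24, 30, 42, 65, 33, 32, 33, 35, 33, 19, 92, 71, 16, 24,
       36]), array([0.02, 0.03, 0.04, 0.05, 0.06, 0.07, 0.08, 0.09, 0.1 , 0.11, 0.12,
       0.13, 0.14, 0.15, 0.16, 0.17, 0.18, 0.19, 0.2 ]))
top 5 (array([1, 0, 0, 0, 0, 1, 1, 0, 0, 0, 1, 0, 0, 0, 1, 0, 0, 0]), array([0.02, 0.03, 0.04, 0.05, 0.06, 0.07, 0.08, 0.09, 0.1 , 0.11, 0.12,
       0.13, 0.14, 0.15, 0.16, 0.17, 0.18, 0.19, 0.2 ]))
```

View pics/s3c.png

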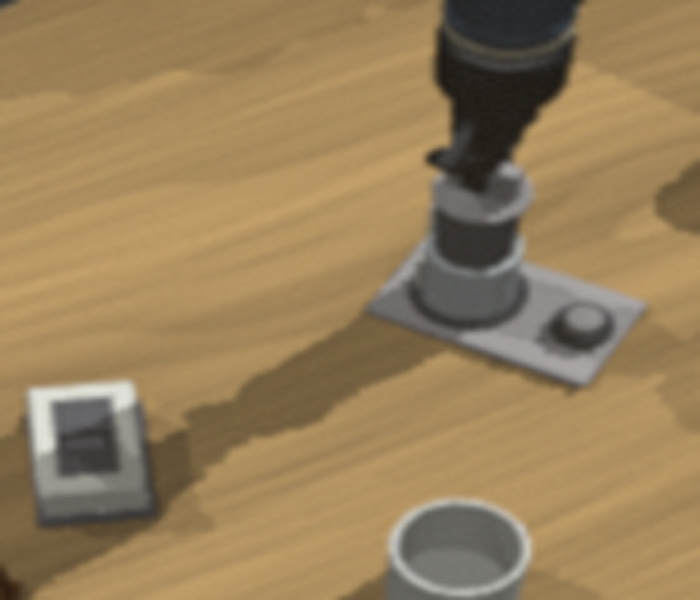

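The crop shows the post with both sections out: sleeve rim at z≈0.085, cap at z≈0.160. The fin is still gripped, the toggle is on, and the pull has risen to 18 N, so it is at the hard stop. Let it settle and hand in.

```bash
python3 -m crank '0 0 0 0 0 0;0 0 0 0 0 0;0 0 0 0 0 0;0 0 0 0 0 0;0 0 0 0 0 0'; python3 -c "
from station import manip
print(manip.sign_off())"
```

```text
t: 14.5
tcp_pos: [0.5606, 0.1389, 0.1729]
tool_rot: [0.964, 0.266, -0.0, 0.0]
force: [7.4, -3.3, -19.5]
finger_gap: 0.146
gripper_force: 78.8
the job is handed in; nothing more can be done
None
```

I handed the job in at 14.5 s with the isolator on, the post unlocked and pulled to its second stop, and the fin still gripped at about 79 N; no verdict came back, and I steered clear of the mug, jar and plate but did not re-measure them at the end.

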